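Clamp a junction box in the holding fixture

ROBOT

A 6-joint arm with a two-finger parallel gripper is mounted at the origin on the work surface. World frame = base frame: x ahead of the robot, y to its left, z up, the work surface at z = 0. Lengths are in mm, angles in rad, forces in N, time in s.
With the tool pointing down it reaches from about 375 to 925 mm from the base axis. Payload 5.7 kg.
Tool frame: the origin (TCP) lies midway between the tips of the shut fingers; the grasp point (between the pads) lies behind it (bot.grasp_offset is the z of the grasp point in the tool frame, in mm); z points along the fingers, y is the line along which they close (so a half turn about z gives the same grasp; the last joint's range is limited). The gripper opens to 88 mm and grips with 3 to 60 N. Pads are 20 mm wide; open, the fingers measure 115 mm over their backs; the gripper's body (75 mm by 178 mm) begins 61 mm behind the grasp point.
Start: joints at [0.996, 0.359, 1.51, -0, 1.272, -0.115], TCP at [266.249, 537.656, 222.623] pointing down, gripper open.
Joint ranges: [-2.97, 2.97], [-1.01, 2.36], [0.21, 2.38], [-0.96, 4.11], [0.2, 2.71], [-2.98, 2.98]. Speed limits (rad/s): [2.39, 2.39, 3.14, 3.14, 3.14, 3.14].

INTERFACE

Orientations are given as a 3x3 rotation matrix whose columns are the frame's x, y, z axes.
In Python, from bench import bot, vision, job gives the robot as it stands.
- The arm moves only by the tool move_arm, never from a script. Its argument "motion" is a list that holds one entry, the list of rows, each a list of 7 numbers: the shift along the world's x, y, z in mm, then the turn, a rotation vector about the world's x, y, z in degrees, then the finger opening in mm, from 0 to 87.8. In form: [[[tx, ty, tz, rx, ry, rz, gripper], ...]]. A call has 1 to 12 rows; each row shifts and turns the commanded pose from where the row before left it; what a row does not reach is not made up. A row lasts 1/8 s, in which the tool goes at most 62.5 mm and 10.7 degrees, less where a joint would pass 70% of its speed; a pose out of reach is approached as far as the arm can. A call is refused whole if a number of a shift passes 62.5 or a number of a turn 10.7, either way. A call with a gripper value outside its range is refused whole. The fingers move at their own pace and stop on an object; "grip_force" is the grip in N (left out, the last holds). Time passes only in rows, so rows that do not move let the fingers close. It gives the time, the measured TCP pose, the force, the opening and the grip force at its end, in the units of the state.
- bot.state(): the state, without advancing time (a new reading comes with each control period).
- vision.read_camera(name): name is "side" or "top" or "wrist"; returns a dict with "image" (480x640x3 uint8, red, green, blue), "fovy" (degrees; the focal length in pixels is half the picture's height over the tangent of half this angle, whatever the lens; pixels are square), "cx", "cy" (the principal point, pixels), "rvec" (rotation vector, rad) and "tvec" (3), from world to camera coordinates, as OpenCV has them; the wrist camera has in their place "tool_from_camera" (4x4, takes a point from camera to tool coordinates, whose origin is the TCP and whose axes are the flange's). Camera axes: x right, y down, z forward; pixel columns grow to the right and rows downward; lengths in mm; the calibration is good to about 2 mm. A picture is of the moment at which its call begins: read the wrist's pose just before it. There is no depth.
- job.hand_in(): hands the job in; it is judged then, once.
The state is a dict: "t": time; "joint_pos": joint angles; "joint_vel": joint speeds; "effort": joint torques, N m; "ee_pos": TCP position; "ee_rot": TCP orientation; "ft_force": force on the tool from outside, world axes, zero at the start; "moment": the same for the moment, N m; "grip_width": finger opening in mm; "grasp_force": force on a finger pad.
Only numpy, scipy, OpenCV 4.12 (cv2) and the standard library are available. Lean on these libraries where they do the work, as an engineer would, in place of code of your own. Each camera call takes 0.05 s, during which the arm holds its last target. There are 200 camera calls.

TASK

Stand the small grey junction box, lid up, in the nest of the holding fixture: its long side against the two locating pins, then slid along them until its end bears on the stop screw, felt but not rammed, and without dropping it. Then push the toggle clamp's handle down past its dead point, all the way onto its stop but without forcing it, so that the pad holds the box down there, and let go. Leave the other things on the bench where they are.

Things in the scene. Friction and masses are not known exactly. Their poses are not given: they have to be found in the camera images.
- box: The part to clamp: small light-grey plastic junction box, lid on, 82 mm long (its x), 56 wide (y), 36 tall, 0.10-0.21 kg. Starts lid up on a 4 mm sheet of cardboard left of the fixture. Origin: centre of its underside, z up; same after a half turn about z. (The other grey box, 180 x 240 x 94 mm at the far edge, is an empty enclosure, not meant.)
- fixture: Holding fixture, fixed to the bench on levelling feet: aluminium plate 140 mm (x) by 210 (y) by 12, origin under its centre (10 to 18 mm above the table, set differently each time), z up. Nest on its +y half; on the -y half a riser block, 44 wide, y -112 to -24, top at z 50, and on it the clamp's steel bracket, 30 wide, y -109 to -22, top at z 90 mm.
- pins: The two fixed steel locating pins of the nest, for the box's long side, on the clamp's side of it: 10 mm diameter, from the plate's top face (z 12) to z 30 mm, centres at fixture x -30 and +30, y 17 mm; frame as the fixture's. Pressing the box against them with more than 25 N is ramming.
- end_stop: End stop for the box's short end: aluminium block on the plate, fixture x 55 to 67, y 35 to 65, z 12 to 38 mm, with a locked stop screw (11 mm tip at y 50, z 26) reaching in along -x. Each job sets the screw differently and it is not measured: its tip is between fixture x 36 and 46 mm, to be found by touch. Frame as the fixture's. More than 25 N on it through the box is ramming.
- home (a point): On the plate's top face, fixture x 0, y 50, z 12 mm; axes as the fixture's. A box with its long side along this x axis and touching both pins has the centre of its underside at y 0 here; against the stop screw it is at x between -5 and +5 mm, as the screw is set. It meets the pins when slid towards -y, the screw when slid towards +x; the other two sides are open.
- toggle (a joint): The clamp's toggle: angle of handle to link, rad: -1.91 open (handle near upright), 0 at the dead point (handle level), 0.06 with the handle on its hard stop. Stays where left, drags about 2 N throughout. With the box home the pad meets the lid at about -0.45; the handle then stiffens to about 10 N near -0.25 and eases off until the stop.
- handle: Black plastic grip of the clamp handle, 24 mm wide, 15 thick, 74 long. Its frame is the handle's: x as the fixture's, -y along the grip to its free end; parallel to the fixture's axes at the dead point, turned -1.31 rad about x when open. Pressing it with more than 35 N is forcing it.
- press_point (a point): On the grip's pressing face (looks up when shut, to the nest when open), mid-width, 15 mm from its free end; z out of that face. Shutting moves it at fixture x 0 through (toggle: fixture y, z in mm): -1.91: -83,219; -1.87: -106,218; -1.73: -126,211; -1.52: -142,199; -1.3: -151,187; -1.1: -156,175; -0.9: -159,163; -0.57: -163,142; -0.4: -165,130; -0.2: -166,116; 0: -167,101; 0.06: -167,96.
- clamp_arm: Steel clamp arm, 100 mm long, 22 wide, carrying the pad's spindle. Origin on its pivot: fixture x 0, y -30, z 74 mm. Open, it stands up leaning about 12 deg away from the nest, its end and nut up to z 175 mm, so the space over the nest is free from fixture y -20 mm on; shut, it lies level over the nest.
- pad: Spring-loaded spindle with a round black rubber pad, 18 mm diameter, at the end of the clamp arm; it comes down on the middle of the box's lid. Origin: on the arm, 27 mm behind the pad's face; z from pad to arm.
- spool: Bystander: spool of solder, 52 mm diameter, 50 tall. Origin: centre of its underside.
- cutters: Bystander: side cutters with black handles, 160 mm long, 12 thick, lying flat.
- screwdriver: Bystander: screwdriver with a black handle, 180 mm long, lying.
- gland: Bystander: grey plastic cable gland standing on the cardboard, 26 mm across, 36 tall.
- multimeter: Bystander: black hand multimeter on its back, 150 x 75 x 32 mm.
- tip_cleaner: Bystander: domed steel soldering-tip cleaner, 72 mm diameter, 46 tall.
Not all that is in view belongs to the job. What is shaped like the box but green, orange or turquoise is not meant.

How it is judged:
By the outcome, as a careful person would: the job done as asked, in the order asked, and still so for the second after the job is handed in, with the robot touching nothing.
It also fails if it takes over 70 s, if anything falls off the work surface, if the arm or the gripper's body presses on something with over 40 N, if the wrist force passes 120 N, or if a joint passes its speed limit or range.

## Working session

There is one attempt and no reset: what is moved stays moved. The work goes in short steps, Python scripts to look and compute and a tool call to move; the robot and the scene stay as the last step left them, time stands still between calls to the robot, and variables do not carry over. Pictures are saved under pics/ and viewed, at most 10 in all, crops included, and the job is handed in when it is done.

Besides the shell and the picture viewer there is one more tool, called after "Emit:" as name([rows], argument=value, ...), one row to a line, values as JSON. move_arm: Moves the arm, as the interface text tells. Its arguments: {"type":"object","properties":{"motion":{"type":"array","items":{"type":"array","items":{"type":"array","items":{"type":"number"}}}},"grip_force":{"type":"number"}},"required":["motion"]}

```bash
mkdir -p pics; cat > h.py <<'E'
import numpy as np, cv2
from bench import bot, vision, job
def cam(name):
    s=bot.state(); c=vision.read_camera(name); im=c["image"]
    f=im.shape[0]/2/np.tan(np.radians(c["fovy"])/2)
    K=np.array([[f,0,c["cx"]],[0,f,c["cy"]],[0,0,1.]])
    if "rvec" in c:
        R=cv2.Rodrigues(np.array(c["rvec"],float))[0]; t=np.array(c["tvec"],float).ravel()
    else:
        T=np.array(c["tool_from_camera"]); Rw=np.array(s["ee_rot"])@T[:3,:3]; p=np.array(s["ee_pos"])+np.array(s["ee_rot"])@T[:3,3]
        R=Rw.T; t=-R@p
    return im,K,R,t
def px2w(K,R,t,u,v,z):
    d=R.T@np.linalg.inv(K)@np.array([u,v,1.]); o=-R.T@t
    return o+d*(z-o[2])/d[2]
def proj(K,R,t,P):
    q=(R@np.atleast_2d(P).T).T+t; q=q@K.T; return q[:,:2]/q[:,2:]
def save(n,im): cv2.imwrite(f"pics/{n}.png",cv2.cvtColor(np.ascontiguousarray(im),cv2.COLOR_RGB2BGR))
E
python3 - <<'E'
from h import *
for n in("side","top"):
    im,K,R,t=cam(n); save(n,im); np.savez(n,K=K,R=R,t=t); print(n,K[0,0],-R.T@t)
print(bot.grasp_offset, bot.state())
E
```

```text
side 537.0099800521923 [ 145.76805158 -905.73820545 1089.48451804]
top 592.143296944209 [ 284.60023498   83.59834221 1936.43110247]
-18.700000000000003 {'t': 0.1, 'joint_pos': array([ 9.95921146e-01,  3.59418371e-01,  1.51129718e+00,  1.94801783e-06,
        1.27250044e+00, -1.15092278e-01]), 'joint_vel': array([ 0.00025809, -0.00105547, -0.00239499,  0.00072702,  0.00191938,
       -0.0010348 ]), 'effort': array([-4.92100335e-04, -5.16356170e+01, -2.71407866e+01,  6.77933847e-02,
        2.75745266e-02, -2.56126469e-05]), 'ee_pos': array([265.92135287, 537.17450016, 221.91263275]), 'ee_rot': array([[-8.96148519e-01,  4.43753367e-01, -8.84216858e-04],
       [ 4.43754208e-01,  8.96147504e-01, -1.36138516e-03],
       [ 1.88269482e-04, -1.61237825e-03, -9.99998682e-01]]), 'ft_force': array([-0.78919784,  0.11521445,  0.93525289]), 'moment': array([-0.06360932,  0.02939837, -0.03637406]), 'grasp_force': 0.0, 'grip_width': 88.04907339042475}
```

View pics/top.png

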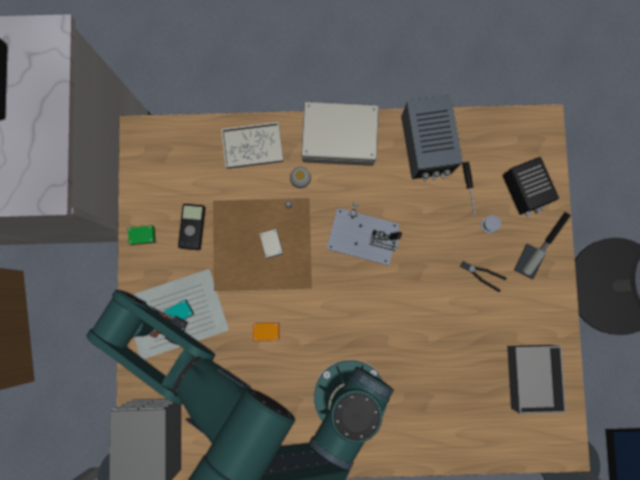

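View pics/side.png

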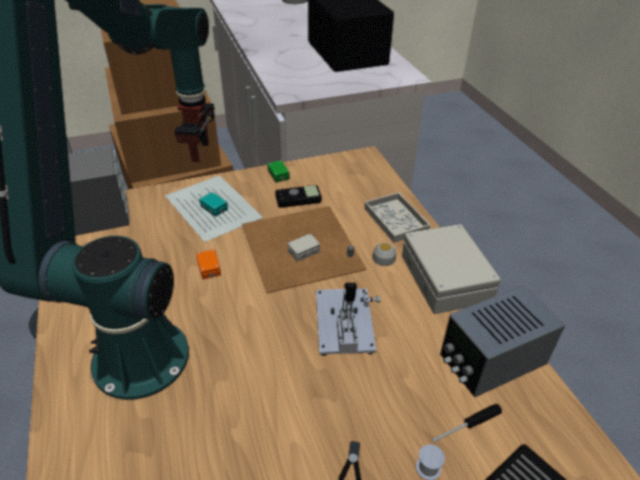

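Top view: the light grey box lies at (271,243) on the cardboard and the fixture at (364,236), with its clamp to the right and its stop at the top left (353,210). Green (141,235), turquoise (180,310) and orange (266,331) are decoys, and the large grey box (341,133) is the enclosure. Only (271,243) fits: it is small, light grey and on the cardboard. I'll confirm it in an enlarged crop.

```bash
python3 - <<'E'
from h import *
im=cv2.cvtColor(cv2.imread("pics/top.png"),cv2.COLOR_BGR2RGB); d=np.load("top.npz"); K,R,t=d["K"],d["R"],d["t"]
save("crop",cv2.resize(im[190:280,250:420],None,fx=4.6,fy=4.6,interpolation=cv2.INTER_CUBIC))
hsv=cv2.cvtColor(im,cv2.COLOR_RGB2HSV)
m=((hsv[...,1]<60)&(hsv[...,2]>120)).astype(np.uint8)
for (x0,y0,x1,y1,z) in((250,220,292,265,40),(325,200,410,270,26)):
    mm=np.zeros_like(m); mm[y0:y1,x0:x1]=m[y0:y1,x0:x1]
    c=max(cv2.findContours(mm,0,1)[0],key=cv2.contourArea)
    r=cv2.minAreaRect(c); b=cv2.boxPoints(r); print(r); W=np.array([px2w(K,R,t,u,v,z) for u,v in b]); print(W.round(0),W.mean(0).round(0), np.linalg.norm(W[1]-W[0]),np.linalg.norm(W[2]-W[1]))
E
```

```text
((270.4384460449219, 242.6077117919922), (25.43467903137207, 18.24280548095703), 74.74488067626953)
[[530. 280.  40.]
 [544. 223.  40.]
 [464. 203.  40.]
 [450. 260.  40.]] [497. 241.  40.] 58.80938753251304 82.6423661858513
((362.8460388183594, 236.09027099609375), (65.62970733642578, 43.66899108886719), 14.620874404907227)
[[ 473.   64.   26.]
 [ 611.   24.   26.]
 [ 550. -181.   26.]
 [ 413. -140.   26.]] [512. -58.  26.] 143.33005024360446 213.73378741445157
```

View pics/crop.png

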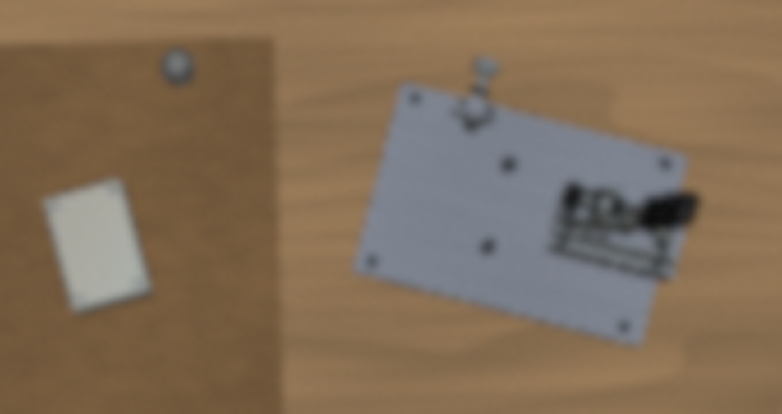

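The crop confirms it: a plain light-grey lid with four corner screws on the cardboard (crop 97,245), beside the gland (177,66). The fixture shows two pins at crop (508,163) and (487,246), the stop at (475,110) and the clamp handle at (668,212). I'll approach the box.

Emit:
move_arm([
  [[29,-37,5,0,0,5,87.8],[29,-37,5,0,0,5,87.8],[29,-37,5,0,0,5,87.8],[29,-37,5,0,0,5,87.8],[29,-37,5,0,0,5,87.8],[29,-37,5,0,0,5,87.8],[29,-37,5,0,0,5,87.8],[28,-37,3,0,0,5,87.8],[0,0,0,0,0,0,87.8],[0,0,0,0,0,0,87.8]],
])

```text
t: 1.35
ee_pos: [496.6, 241.7, 260.2]
ee_rot: [[-0.972, -0.235, -0.001], [-0.235, 0.972, 0.0], [0.001, 0.0, -1.0]]
ft_force: [0.5, 0.1, -0.0]
grip_width: 87.6
grasp_force: 0.0
```

```bash
python3 - <<'E'
from h import *
im,K,R,t=cam("wrist"); save("w1",im); np.savez("w1",K=K,R=R,t=t); print(K,-R.T@t,R); s=bot.state();print(s["ee_pos"],s["ee_rot"],s["joint_pos"])
E
```

```text
[[394.63864299   0.         322.33208494]
 [  0.         394.63864299 238.45108614]
 [  0.           0.           1.        ]] [429.7241617  225.41523982 423.39579284] [[-2.33387462e-01  9.72383815e-01 -9.63934924e-05]
 [ 9.40827146e-01  2.25838411e-01  2.52668348e-01]
 [ 2.45712382e-01  5.88789349e-02 -9.67552943e-01]]
[496.35626096 242.21037182 260.22847764] [[-9.71797901e-01 -2.35812087e-01 -1.22448642e-03]
 [-2.35812367e-01  9.71798601e-01  8.68006114e-05]
 [ 1.16948556e-03  3.73101694e-04 -9.99999247e-01]] [ 3.28573881e-01  2.58015084e-01  1.56230487e+00  4.92403380e-04
  1.32240370e+00 -1.48039814e+00]
```

View pics/w1.png

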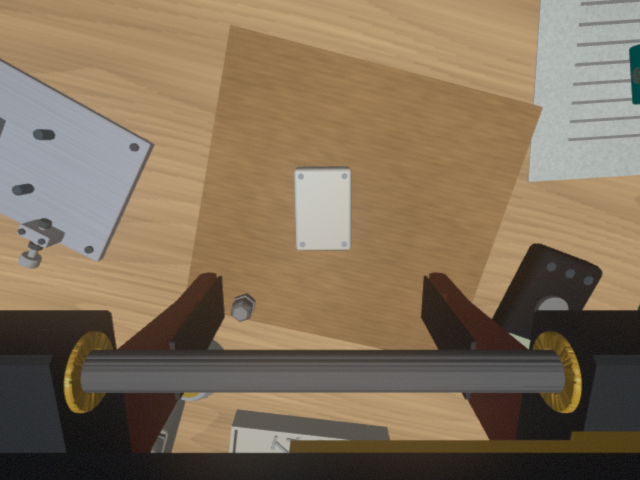

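The wrist view shows the box at (323,208), the gland at (242,307), the fixture nest at the left with pins at (44,134) and (22,189), and the stop at (37,237). The gripper is wide along its closing line. Next I measure the box.

```bash
python3 - <<'E'
from h import *
im=cv2.cvtColor(cv2.imread("pics/w1.png"),cv2.COLOR_BGR2RGB); d=np.load("w1.npz"); K,R,t=d["K"],d["R"],d["t"]
hsv=cv2.cvtColor(im,cv2.COLOR_RGB2HSV)
m=((hsv[...,1]<50)&(hsv[...,2]>150)).astype(np.uint8); mm=np.zeros_like(m); mm[150:262,280:365]=m[150:262,280:365]
c=max(cv2.findContours(mm,0,1)[0],key=cv2.contourArea)
W=np.array([px2w(K,R,t,*p[0],40)[:2] for p in c],np.float32); r=cv2.minAreaRect(W); print(r)
print("gland",px2w(K,R,t,242,300,40))
for p in((153,145),(98,261)): print(px2w(K,R,t,*p,26))
for p in((38,132),(16,188)): print("pin",px2w(K,R,t,*p,44))
E
```

```text
((499.18572998046875, 242.00518798828125), (80.36626434326172, 54.62175750732422), 14.511445045471191)
gland [611.46302383 182.52216624  40.        ]
[477.32806378  66.11103047  26.        ]
[609.91196739  24.86706355  26.        ]
pin [488.36905933 -31.98590784  44.        ]
pin [546.07228143 -49.62777567  44.        ]
```

Emit:
move_arm([
  [[3,0,-45,0,0,0.9,87.8],[0,0,-50,0,0,0,87.8],[0,0,-50,0,0,0,87.8],[0,0,-45,0,0,0,87.8],[0,0,-35,0,0,0,87.8],[0,0,-20,0,0,0,87.8],[0,0,-5,0,0,0,87.8],[0,0,0,0,0,0,50],[0,0,0,0,0,0,50],[0,0,0,0,0,0,50],[0,0,0,0,0,0,50],[0,0,0,0,0,0,50]],
], grip_force=25)

```text
t: 2.9
ee_pos: [500.8, 241.9, 11.4]
ee_rot: [[-0.968, -0.251, 0.001], [-0.251, 0.968, 0.0], [-0.001, 0.0, -1.0]]
ft_force: [-0.9, -0.1, 6.7]
grip_width: 55.8
grasp_force: 25.0
```

Emit:
move_arm([
  [[0,0,20,0,0,0,50],[0,0,40,0,0,0,50],[0,0,45,0,0,0,50],[0,0,30,0,0,0,50],[5,-45,0,0,0,-6.3,50],[5,-45,0,0,0,-6.3,50],[5,-45,0,0,0,-6.3,50],[5,-45,0,0,0,-6.3,50],[6,-44,0,0,0,-6.3,50],[0,0,0,0,0,0,50],[0,0,0,0,0,0,50]],
])

```text
t: 4.28
ee_pos: [525.8, 17.8, 145.4]
ee_rot: [[-0.957, 0.292, -0.001], [0.292, 0.957, 0.0], [0.001, 0.0, -1.0]]
ft_force: [0.0, 1.5, -1.6]
grip_width: 56.1
grasp_force: 25.0
```

```bash
python3 - <<'E'
from h import *
im,K,R,t=cam("wrist"); save("w2",im); np.savez("w2",K=K,R=R,t=t); s=bot.state();print(s["ee_pos"],s["ee_rot"],s["joint_pos"],s["ft_force"])
E
```

```text
[525.75113682  18.34896741 145.46583554] [[-9.56843307e-01  2.90603408e-01 -7.38449593e-04]
 [ 2.90603210e-01  9.56843583e-01  3.64691159e-04]
 [ 8.12561248e-04  1.34356473e-04 -9.99999661e-01]] [-9.66751853e-02  3.40558500e-01  1.75925388e+00  3.37747127e-04
  1.04255050e+00 -1.37278451e+00] [-0.98001227  0.18927847 -1.14290578]
```

View pics/w2.png

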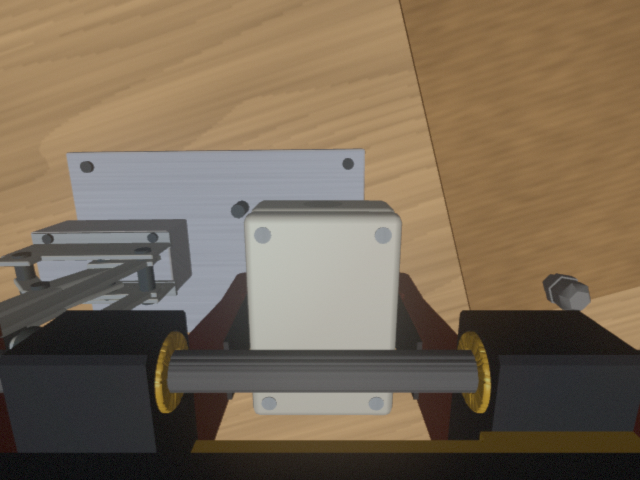

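The view shows the box held square at (323,305). The plate's -x edge runs from (68,153) to (365,150), a pin is at (240,209) and the clamp is at the left. I'll fit the fixture pose and height from the plate corners in w1, w2 and the top view.

```bash
python3 - <<'E'
from h import *
from scipy.optimize import least_squares
V={}
for n in("w1","w2","top"):
    d=np.load(n+".npz"); V[n]=(d["K"],d["R"],d["t"])
c=lambda u,v:(250+u/4.6-.4,190+v/4.6-.4)
obs=[("w1",(-70,105,12),(153,145)),("w1",(70,105,12),(98,261)),("w2",(-70,105,12),(365,150.5)),("w2",(-70,-105,12),(68.5,153.5)),
("top",(-70,105,12),c(356,270)),("top",(70,105,12),c(403,84)),("top",(-70,-105,12),c(640,345)),("top",(70,-105,12),c(688,156))]
def w(p,P):
    a=p[2];return np.array([p[0]+P[0]*np.cos(a)-P[1]*np.sin(a),p[1]+P[0]*np.sin(a)+P[1]*np.cos(a),p[3]+P[2]])
def f(p): return np.concatenate([(proj(*V[n],w(p,P))[0]-q)*(2 if n=="top" else 1) for n,P,q in obs]+[[ (p[3]-14)/3]])
r=least_squares(f,[512,-57,-.297,14],loss="soft_l1"); p=r.x; print(p,np.degrees(p[2]));print(r.fun.round(1))
for n,P in(("w1",(-30,17,30)),("w1",(30,17,30)),("w2",(-30,17,30)),("w2",(-30,17,12))): print(n,P,proj(*V[n],w(p,P)))
# box in hand: lid outline in w2
im=cv2.cvtColor(cv2.imread("pics/w2.png"),cv2.COLOR_BGR2RGB)
np.save("fix",p)
for P in((-8,76,12),): print(w(p,P))
for q in((263,235),(383,235),(269,403.5),(376.5,403.5)): print(px2w(*V["w2"],*q,145.5+30))
E
```

```text
[ 5.15094635e+02 -5.78103271e+01 -2.91063437e-01  9.25273828e+00] -16.676706498784842
[-1.4 -0.   0.2  0.2 -1.4 -0.6  0.  -1.8 -2.2 -1.7 -0.4 -3.  -0.5 -0.7
 -0.  -1.2 -1.6]
w1 (-30, 17, 30) [[ 40.340987   134.86849261]]
w1 (30, 17, 30) [[ 19.01337812 189.88270447]]
w2 (-30, 17, 30) [[238.05688106 210.74725388]]
w2 (-30, 17, 12) [[243.09845605 206.22198055]]
[529.24092433  17.288824    21.25273828]
[485.96886638   8.14885765 175.5       ]
[498.19417797  48.07356474 175.5       ]
[550.96946368 -12.00382988 175.5       ]
[563.29907082  28.24906333 175.5       ]
```

Emit:
move_arm([
  [[3,-1,-35,0,0,0,50],[0,0,-35,0,0,0,50],[0,0,-22,0,0,0,50],[0,0,-10,0,0,0,50],[0,0,-3,0,0,0,50],[0,0,-1,0,0,0,50],[0,0,-1,0,0,0,50],[0,0,0,0,0,0,50]],
])

```text
t: 5.32
ee_pos: [529.6, 16.6, 39.1]
ee_rot: [[-0.957, 0.292, 0.001], [0.292, 0.957, -0.0], [-0.001, 0.0, -1.0]]
ft_force: [-0.3, -0.5, -0.5]
grip_width: 55.8
grasp_force: 25.0
```

Emit:
move_arm([
  [[0,0,-1,0,0,0,50],[0,0,-1,0,0,0,50],[0,0,0,0,0,0,50]],
])

```text
t: 5.7
ee_pos: [529.2, 16.6, 36.5]
ee_rot: [[-0.957, 0.292, -0.0], [0.292, 0.957, -0.0], [0.0, -0.0, -1.0]]
ft_force: [0.2, -0.8, -0.9]
grip_width: 56.0
grasp_force: 25.0
```

Emit:
move_arm([
  [[0,0,-1,0,0,0,50],[0,0,-1,0,0,0,50],[0,0,0,0,0,0,50]],
])

```text
t: 6.08
ee_pos: [529.1, 16.7, 34.5]
ee_rot: [[-0.957, 0.291, -0.0], [0.291, 0.957, -0.0], [0.0, -0.0, -1.0]]
ft_force: [-0.6, -0.8, -1.0]
grip_width: 55.8
grasp_force: 25.0
```

Emit:
move_arm([
  [[0,0,-1,0,0,0,50],[0,0,0,0,0,0,50]],
])

```text
t: 6.32
ee_pos: [529.2, 16.7, 33.6]
ee_rot: [[-0.957, 0.291, -0.0], [0.291, 0.957, -0.0], [0.0, -0.0, -1.0]]
ft_force: [1.5, -0.6, -1.5]
grip_width: 55.9
grasp_force: 25.0
```

Emit:
move_arm([
  [[0,0,-1,0,0,0,50],[0,0,0,0,0,0,50]],
])

```text
t: 6.58
ee_pos: [529.3, 16.6, 32.7]
ee_rot: [[-0.957, 0.291, 0.0], [0.291, 0.957, -0.0], [-0.0, -0.0, -1.0]]
ft_force: [-0.0, 0.5, 1.4]
grip_width: 55.9
grasp_force: 25.0
```

Emit:
move_arm([
  [[0,0,-1,0,0,0,50],[0,0,0,0,0,0,50]],
])

```text
t: 6.82
ee_pos: [529.4, 16.6, 32.7]
ee_rot: [[-0.957, 0.291, 0.0], [0.291, 0.957, -0.0], [-0.001, -0.0, -1.0]]
ft_force: [-3.2, -0.1, 12.0]
grip_width: 56.2
grasp_force: 25.0
```

Emit:
move_arm([
  [[0,0,-1,0,0,0,50],[0,0,0,0,0,0,50]],
])

```text
t: 7.08
ee_pos: [529.4, 16.6, 32.6]
ee_rot: [[-0.957, 0.291, 0.001], [0.291, 0.957, -0.0], [-0.001, -0.0, -1.0]]
ft_force: [-5.9, 0.7, 22.0]
grip_width: 55.9
grasp_force: 25.0
```

Emit:
move_arm([
  [[0,0,2,0,0,0,50],[0,0,0,0,0,0,50],[0,0,0,0,0,0,64],[0,0,0,0,0,0,70],[0,0,0,0,0,0,76],[0,0,0,0,0,0,76],[0,0,0,0,0,0,76]],
])

```text
t: 7.95
ee_pos: [529.3, 16.6, 32.6]
ee_rot: [[-0.957, 0.291, -0.0], [0.291, 0.957, -0.0], [0.0, -0.0, -1.0]]
ft_force: [-0.0, -1.2, -0.4]
grip_width: 75.8
grasp_force: 0.0
```

Emit:
move_arm([
  [[0,0,30,0,0,0,76],[0,0,40,0,0,0,50],[3,9,0,0,0,-10,0],[3,9,0,0,0,-10,0],[2,8,0,0,0,-10,0],[2,6,0,0,0,-10,0],[2,6,0,0,0,-10,0],[2,6,0,0,0,-10,0],[2,6,0,0,0,-10,0],[0,6,0,0,0,-10,0],[0,0,0,0,0,-9.6,0],[0,0,0,0,0,0,0]],
])

```text
t: 9.45
ee_pos: [545.1, 72.7, 102.6]
ee_rot: [[0.283, 0.959, -0.0], [0.959, -0.283, 0.0], [-0.0, -0.0, -1.0]]
ft_force: [0.2, 0.4, -0.0]
grip_width: 0.6
grasp_force: 0.0
```

```bash
python3 - <<'E'
from h import *
im,K,R,t=cam("wrist"); save("w3",im); np.savez("w3",K=K,R=R,t=t); s=bot.state();print(s["ee_pos"],s["ee_rot"],s["joint_pos"],s["ft_force"])
E
```

```text
[545.11760252  72.65733963 102.57568321] [[ 2.81351159e-01  9.59604830e-01 -3.07990412e-04]
 [ 9.59604876e-01 -2.81351172e-01  9.36726958e-07]
 [-8.57545757e-05 -2.95812650e-04 -9.99999953e-01]] [6.88746766e-03 4.26665078e-01 1.74911695e+00 3.71704924e-06
 9.66118603e-01 2.92087224e-01] [-0.45396263 -0.2706482   0.27220029]
```

View pics/w3.png

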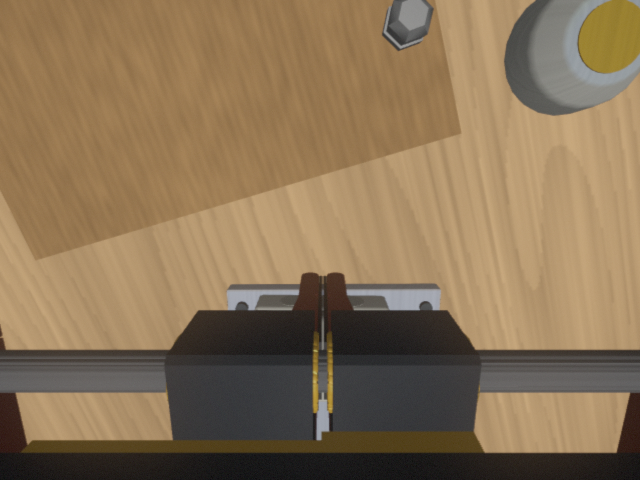

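The box sits square on the plate behind the shut fingers, with edges at u=257 and 389 centred on the fingers at 322, and the plate edge is at v=285. Next I lower the tool and push towards the pins.

Emit:
move_arm([
  [[0,0,-30,0,0,0,0],[0,0,-26,0,0,0,0],[0,0,-10,0,0,0,0],[-1.2,-3.8,0,0,0,0,0],[-1.2,-3.8,0,0,0,0,0],[-1.2,-3.8,0,0,0,0,0],[-0.6,-1.9,0,0,0,0,0],[-0.6,-1.9,0,0,0,0,0],[-0.6,-1.9,0,0,0,0,0],[-0.6,-1.9,0,0,0,0,0],[-0.6,-1.9,0,0,0,0,0],[0,0,0,0,0,0,0]],
])

```text
t: 11.0
ee_pos: [538.6, 51.6, 36.6]
ee_rot: [[0.285, 0.959, -0.0], [0.959, -0.285, -0.0], [-0.0, -0.0, -1.0]]
ft_force: [-0.4, -0.2, -0.1]
grip_width: 0.2
grasp_force: 0.0
```

Emit:
move_arm([
  [[-0.6,-1.9,0,0,0,0,0],[-0.6,-1.9,0,0,0,0,0],[-0.6,-1.9,0,0,0,0,0],[-0.6,-1.9,0,0,0,0,0],[-0.6,-1.9,0,0,0,0,0],[0,0,0,0,0,0,0]],
])

```text
t: 11.75
ee_pos: [535.6, 42.1, 36.6]
ee_rot: [[0.285, 0.959, -0.0], [0.959, -0.285, -0.0], [-0.0, -0.0, -1.0]]
ft_force: [-0.8, -0.5, -0.1]
grip_width: 0.3
grasp_force: 0.0
```

Emit:
move_arm([
  [[-0.6,-1.9,0,0,0,0,0],[-0.6,-1.9,0,0,0,0,0],[-0.6,-1.9,0,0,0,0,0],[0,0,0,0,0,0,0]],
])

```text
t: 12.25
ee_pos: [533.8, 36.4, 36.6]
ee_rot: [[0.285, 0.959, -0.0], [0.959, -0.285, -0.0], [-0.0, -0.0, -1.0]]
ft_force: [0.2, -0.3, -0.0]
grip_width: 0.2
grasp_force: 0.0
```

Emit:
move_arm([
  [[-0.3,-1,0,0,0,0,0],[-0.3,-1,0,0,0,0,0],[0,0,0,0,0,0,0]],
])

```text
t: 12.62
ee_pos: [533.2, 34.5, 36.6]
ee_rot: [[0.285, 0.959, -0.0], [0.959, -0.285, -0.0], [-0.0, -0.0, -1.0]]
ft_force: [-0.4, 0.1, -0.2]
grip_width: 0.6
grasp_force: 0.0
```

Emit:
move_arm([
  [[-0.3,-1,0,0,0,0,0],[0,0,0,0,0,0,0]],
])

```text
t: 12.88
ee_pos: [532.9, 33.5, 36.6]
ee_rot: [[0.285, 0.959, -0.0], [0.959, -0.285, -0.0], [-0.0, -0.0, -1.0]]
ft_force: [0.3, -0.9, -0.7]
grip_width: 0.4
grasp_force: 0.0
```

Emit:
move_arm([
  [[-0.3,-1,0,0,0,0,0],[0,0,0,0,0,0,0]],
])

```text
t: 13.12
ee_pos: [532.6, 32.5, 36.6]
ee_rot: [[0.285, 0.959, -0.0], [0.959, -0.285, 0.0], [-0.0, -0.0, -1.0]]
ft_force: [-0.1, -0.0, 0.0]
grip_width: 0.9
grasp_force: 0.0
```

Emit:
move_arm([
  [[-0.3,-1,0,0,0,0,0],[-0.3,-1,0,0,0,0,0],[0,0,0,0,0,0,0]],
])

```text
t: 13.5
ee_pos: [532.2, 31.1, 36.7]
ee_rot: [[0.285, 0.958, 0.0], [0.958, -0.285, 0.001], [0.001, -0.0, -1.0]]
ft_force: [0.6, 5.4, -0.3]
grip_width: 0.1
grasp_force: 2.5
```

Emit:
move_arm([
  [[-0.3,-1,0,0,0,0,0],[0,0,0,0,0,0,0]],
])

```text
t: 13.75
ee_pos: [532.1, 31.0, 36.8]
ee_rot: [[0.286, 0.958, 0.001], [0.958, -0.286, 0.002], [0.002, 0.0, -1.0]]
ft_force: [2.1, 9.2, 1.4]
grip_width: 0.4
grasp_force: 4.7
```

Emit:
move_arm([
  [[-0.2,-0.8,0,0,0,0,0],[0,0,0,0,0,0,0]],
])

```text
t: 14.0
ee_pos: [532.2, 30.9, 37.0]
ee_rot: [[0.286, 0.958, 0.001], [0.958, -0.286, 0.003], [0.004, 0.0, -1.0]]
ft_force: [0.8, 11.9, 2.9]
grip_width: 0.6
grasp_force: 6.4
```

Emit:
move_arm([
  [[1,3,0,0,0,0,0],[3,10.5,0,0,0,0,0],[0,0,20,0,0,0,0],[0,0,20,0,0,0,0],[-20,-8,0,0,0,0,0],[-20,-8,0,0,0,0,0],[-20,-8,0,0,0,0,0],[-17,-6.3,0,0,0,0,0],[0,0,-20,0,0,0,0],[0,0,-20,0,0,0,0],[0,0,0,0,0,0,0]],
])

```text
t: 15.38
ee_pos: [457.4, 12.0, 35.7]
ee_rot: [[0.285, 0.959, -0.003], [0.959, -0.285, 0.0], [-0.001, -0.003, -1.0]]
ft_force: [-0.6, 0.0, -0.1]
grip_width: 0.2
grasp_force: 0.0
```

```bash
python3 - <<'E'
from h import *
im,K,R,t=cam("wrist"); save("w4",im); np.savez("w4",K=K,R=R,t=t); s=bot.state();print(s["ee_pos"],s["ft_force"])
E
```

```text
[458.04459953  11.99208417  36.3811885 ] [0.49158213 0.68892257 0.74885615]
```

View pics/w4.png

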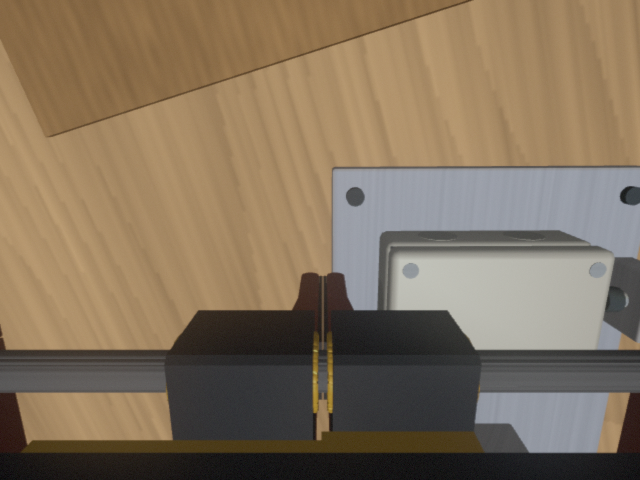

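The box stands square on the plate with its lid edge at v=248, and the stop screw tip is just right of it at about (612,298). The fingers are left of its end. Now I push along +x.

Emit:
move_arm([
  [[1.9,-0.6,0,0,0,0,0],[1.9,-0.6,0,0,0,0,0],[1.9,-0.6,0,0,0,0,0],[1.9,-0.6,0,0,0,0,0],[1,-0.3,0,0,0,0,0],[1,-0.3,0,0,0,0,0],[0,0,0,0,0,0,0]],
])

```text
t: 16.3
ee_pos: [468.2, 8.9, 36.6]
ee_rot: [[0.285, 0.959, -0.0], [0.959, -0.285, 0.0], [-0.0, -0.0, -1.0]]
ft_force: [-1.1, -0.8, -0.0]
grip_width: 0.4
grasp_force: 0.0
```

Emit:
move_arm([
  [[1,-0.3,0,0,0,0,0],[1,-0.3,0,0,0,0,0],[0,0,0,0,0,0,0]],
])

```text
t: 16.68
ee_pos: [470.3, 8.3, 36.6]
ee_rot: [[0.285, 0.959, 0.0], [0.959, -0.285, 0.0], [0.0, 0.0, -1.0]]
ft_force: [-0.3, 0.4, -0.3]
grip_width: 0.6
grasp_force: 0.0
```

Emit:
move_arm([
  [[1,-0.3,0,0,0,0,0],[1,-0.3,0,0,0,0,0],[0,0,0,0,0,0,0]],
])

```text
t: 17.05
ee_pos: [472.3, 7.7, 36.6]
ee_rot: [[0.285, 0.959, -0.0], [0.959, -0.285, 0.0], [0.0, -0.0, -1.0]]
ft_force: [0.4, 0.3, 0.6]
grip_width: 0.5
grasp_force: 0.0
```

Emit:
move_arm([
  [[1,-0.3,0,0,0,0,0],[0,0,0,0,0,0,0]],
])

```text
t: 17.3
ee_pos: [473.1, 7.5, 36.6]
ee_rot: [[0.285, 0.959, -0.0], [0.959, -0.285, 0.0], [-0.0, -0.0, -1.0]]
ft_force: [-0.3, -0.0, 0.7]
grip_width: 0.4
grasp_force: 0.0
```

Emit:
move_arm([
  [[1,-0.3,0,0,0,0,0],[1,-0.3,0,0,0,0,0],[0,0,0,0,0,0,0]],
])

```text
t: 17.68
ee_pos: [475.4, 6.8, 36.6]
ee_rot: [[0.285, 0.959, 0.0], [0.959, -0.285, 0.0], [0.0, 0.0, -1.0]]
ft_force: [0.0, 0.1, 0.4]
grip_width: 0.7
grasp_force: 0.0
```

Emit:
move_arm([
  [[1,-0.3,0,0,0,0,0],[0,0,0,0,0,0,0]],
])

```text
t: 17.92
ee_pos: [476.3, 6.5, 36.6]
ee_rot: [[0.285, 0.959, 0.0], [0.959, -0.285, -0.0], [0.0, 0.0, -1.0]]
ft_force: [-0.3, 0.2, -0.6]
grip_width: 0.4
grasp_force: 0.0
```

Emit:
move_arm([
  [[1,-0.3,0,0,0,0,0],[0,0,0,0,0,0,0]],
])

```text
t: 18.18
ee_pos: [477.3, 6.2, 36.6]
ee_rot: [[0.285, 0.959, 0.0], [0.959, -0.285, 0.0], [0.0, 0.0, -1.0]]
ft_force: [-0.3, 0.2, 0.1]
grip_width: 0.5
grasp_force: 0.0
```

Emit:
move_arm([
  [[1,-0.3,0,0,0,0,0],[1,-0.3,0,0,0,0,0],[0,0,0,0,0,0,0]],
])

```text
t: 18.55
ee_pos: [479.4, 5.6, 36.6]
ee_rot: [[0.285, 0.959, 0.0], [0.959, -0.285, -0.0], [0.0, 0.0, -1.0]]
ft_force: [0.0, 0.4, 0.3]
grip_width: 0.4
grasp_force: 0.0
```

Emit:
move_arm([
  [[1,-0.3,0,0,0,0,0],[0,0,0,0,0,0,0]],
])

```text
t: 18.8
ee_pos: [480.3, 5.3, 36.6]
ee_rot: [[0.285, 0.959, 0.0], [0.959, -0.285, 0.0], [0.0, 0.0, -1.0]]
ft_force: [0.5, 0.4, -0.2]
grip_width: 0.6
grasp_force: 0.0
```

Emit:
move_arm([
  [[1,-0.3,0,0,0,0,0],[0,0,0,0,0,0,0]],
])

```text
t: 19.05
ee_pos: [481.3, 5.0, 36.6]
ee_rot: [[0.285, 0.959, 0.0], [0.959, -0.285, 0.0], [0.0, 0.0, -1.0]]
ft_force: [0.5, -0.1, -0.3]
grip_width: 0.7
grasp_force: 0.0
```

Emit:
move_arm([
  [[1,-0.3,0,0,0,0,0],[0,0,0,0,0,0,0]],
])

```text
t: 19.3
ee_pos: [482.3, 4.7, 36.6]
ee_rot: [[0.285, 0.959, 0.0], [0.959, -0.285, 0.0], [0.0, 0.0, -1.0]]
ft_force: [-0.7, 0.2, 0.4]
grip_width: 0.3
grasp_force: 0.0
```

Emit:
move_arm([
  [[1,-0.3,0,0,0,0,0],[0,0,0,0,0,0,0]],
])

```text
t: 19.55
ee_pos: [483.3, 4.4, 36.6]
ee_rot: [[0.285, 0.959, 0.0], [0.959, -0.285, -0.0], [0.0, 0.0, -1.0]]
ft_force: [0.4, 0.3, -0.1]
grip_width: 0.4
grasp_force: 0.0
```

Emit:
move_arm([
  [[1,-0.3,0,0,0,0,0],[0,0,0,0,0,0,0]],
])

```text
t: 19.8
ee_pos: [484.3, 4.1, 36.6]
ee_rot: [[0.285, 0.959, 0.0], [0.959, -0.285, 0.0], [0.0, 0.0, -1.0]]
ft_force: [-0.4, 0.5, -0.4]
grip_width: 0.6
grasp_force: 0.0
```

Emit:
move_arm([
  [[1,-0.3,0,0,0,0,0],[0,0,0,0,0,0,0]],
])

```text
t: 20.05
ee_pos: [485.0, 3.9, 36.6]
ee_rot: [[0.285, 0.959, -0.0], [0.959, -0.285, 0.0], [-0.0, -0.0, -1.0]]
ft_force: [-0.6, 0.2, 0.4]
grip_width: 0.4
grasp_force: 0.4
```

Emit:
move_arm([
  [[1,-0.3,0,0,0,0,0],[0,0,0,0,0,0,0]],
])

```text
t: 20.3
ee_pos: [485.0, 3.8, 36.4]
ee_rot: [[0.285, 0.959, -0.002], [0.959, -0.285, 0.0], [-0.0, -0.002, -1.0]]
ft_force: [-3.7, 1.5, 3.4]
grip_width: 0.8
grasp_force: 2.1
```

Emit:
move_arm([
  [[1,-0.3,0,0,0,0,0],[0,0,0,0,0,0,0]],
])

```text
t: 20.55
ee_pos: [485.0, 3.8, 36.3]
ee_rot: [[0.285, 0.959, -0.004], [0.959, -0.285, 0.001], [-0.0, -0.004, -1.0]]
ft_force: [-5.9, 2.5, 3.7]
grip_width: 0.6
grasp_force: 3.2
```

Emit:
move_arm([
  [[-3,0.9,0,0,0,0,0],[-14,4.2,0,0,0,0,0],[0,0,25,0,0,0,0],[0,0,25,0,0,0,0],[0,0,0,0,0,0,0]],
])

```text
t: 21.18
ee_pos: [471.4, 8.3, 88.1]
ee_rot: [[0.285, 0.959, 0.004], [0.959, -0.285, -0.001], [0.001, 0.004, -1.0]]
ft_force: [0.6, 0.1, -0.4]
grip_width: 0.4
grasp_force: 0.0
```

```bash
python3 - <<'E'
from h import *
im,K,R,t=cam("wrist"); save("w5",im[150:420,300:640].repeat(2,0).repeat(2,1)); np.savez("w5",K=K,R=R,t=t); s=bot.state();print(s["ee_pos"],s["ft_force"])
hsv=cv2.cvtColor(im,cv2.COLOR_RGB2HSV)
p=np.load("fix.npy"); p[3]=13.3
a=p[2]
F=lambda W:( (W[0]-p[0])*np.cos(a)+(W[1]-p[1])*np.sin(a), -(W[0]-p[0])*np.sin(a)+(W[1]-p[1])*np.cos(a))
# expected projections
w=lambda P:np.array([p[0]+P[0]*np.cos(a)-P[1]*np.sin(a),p[1]+P[0]*np.sin(a)+P[1]*np.cos(a),p[3]+P[2]])
for P in((-70,105,12),(70,105,12),(-41,78,48),(41,78,48),(-41,22,48),(41,22,48)): print(P,proj(K,R,t,w(P)).round(1))
E
```

```text
[470.64146769   8.33764151  87.17539146] [-0.14912676 -1.32628194 -1.20196205]
(-70, 105, 12) [[305.5 161.8]]
(70, 105, 12) [[553.3 162. ]]
(-41, 78, 48) [[362.3 222.3]]
(41, 78, 48) [[528.3 222.3]]
(-41, 22, 48) [[359.5 326. ]]
(41, 22, 48) [[514.2 325.8]]
```

View pics/w5.png

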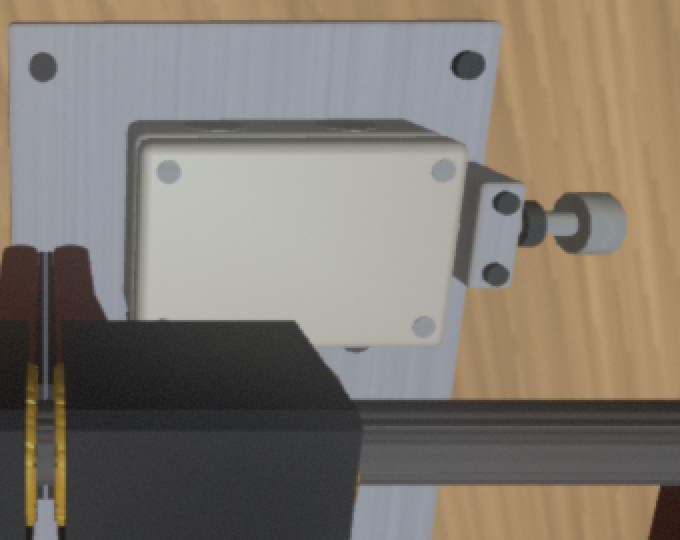

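The box stands with its +y lid edge at crop v≈140 parallel to the plate edge, its end at the stop block (460,220), and a pin peeking out at (355,347). Its yaw may be off by about 0.4°, so I'll reseat it gently on both pins.

Emit:
move_arm([
  [[20,9,0,0,0,0,0],[20,9,0,0,0,0,0],[20,9,0,0,0,0,0],[17.3,7.6,0,0,0,0,0],[0,0,-25,0,0,0,0],[0,0,-26,0,0,0,0],[-1.2,-3.8,0,0,0,0,0],[-1.2,-3.8,0,0,0,0,0],[-0.6,-1.9,0,0,0,0,0],[-0.6,-1.9,0,0,0,0,0],[0,0,0,0,0,0,0]],
])

```text
t: 22.6
ee_pos: [544.2, 31.4, 36.2]
ee_rot: [[0.285, 0.959, 0.001], [0.959, -0.285, -0.0], [0.0, 0.001, -1.0]]
ft_force: [0.5, -0.1, 0.3]
grip_width: 0.6
grasp_force: 0.0
```

Emit:
move_arm([
  [[-0.3,-1,0,0,0,0,0],[-0.3,-1,0,0,0,0,0],[0,0,0,0,0,0,0]],
])

```text
t: 22.98
ee_pos: [543.2, 29.5, 35.6]
ee_rot: [[0.285, 0.959, -0.0], [0.959, -0.285, 0.0], [0.0, -0.0, -1.0]]
ft_force: [0.3, -0.4, 0.6]
grip_width: 0.1
grasp_force: 0.0
```

Emit:
move_arm([
  [[-0.3,-1,0,0,0,0,0],[0,0,0,0,0,0,0]],
])

```text
t: 23.22
ee_pos: [542.9, 28.5, 35.6]
ee_rot: [[0.285, 0.959, -0.0], [0.959, -0.285, 0.0], [-0.0, -0.0, -1.0]]
ft_force: [-1.0, 0.2, 0.4]
grip_width: 0.7
grasp_force: 0.0
```

Emit:
move_arm([
  [[-0.2,-0.8,0,0,0,0,0],[0,0,0,0,0,0,0]],
])

```text
t: 23.48
ee_pos: [542.8, 28.1, 35.6]
ee_rot: [[0.285, 0.959, 0.0], [0.959, -0.285, 0.001], [0.001, -0.0, -1.0]]
ft_force: [-0.4, 2.4, 0.2]
grip_width: 0.4
grasp_force: 1.3
```

Emit:
move_arm([
  [[-0.2,-0.8,0,0,0,0,0],[0,0,0,0,0,0,0]],
])

```text
t: 23.72
ee_pos: [542.8, 28.0, 35.8]
ee_rot: [[0.285, 0.958, 0.001], [0.958, -0.285, 0.002], [0.002, 0.0, -1.0]]
ft_force: [0.6, 6.6, 1.1]
grip_width: 0.6
grasp_force: 3.2
```

Emit:
move_arm([
  [[-0.2,-0.6,0,0,0,0,0],[0,0,0,0,0,0,0]],
])

```text
t: 23.98
ee_pos: [542.8, 27.9, 35.9]
ee_rot: [[0.286, 0.958, 0.001], [0.958, -0.286, 0.002], [0.003, 0.0, -1.0]]
ft_force: [1.1, 8.5, 0.5]
grip_width: 0.5
grasp_force: 4.5
```

Emit:
move_arm([
  [[1,3,0,0,0,0,0],[3,10,0,0,0,0,0],[0,0,40,0,0,0,0],[0,0,45,0,0,0,0],[0,0,45,0,0,0,0],[0,0,45,0,0,0,0],[0,0,40,0,0,0,0],[-11,-35,0,0,0,0,0],[-11,-35,0,0,0,0,0],[-11,-35,0,0,0,0,0],[-11,-35,0,0,0,0,0],[0,0,0,0,0,0,0]],
])

```text
t: 25.48
ee_pos: [501.8, -102.3, 250.6]
ee_rot: [[0.288, 0.958, -0.001], [0.958, -0.288, -0.001], [-0.001, -0.0, -1.0]]
ft_force: [0.2, 0.2, -0.2]
grip_width: 0.7
grasp_force: 0.0
```

```bash
python3 - <<'E'
from h import *
im,K,R,t=cam("side"); p=np.load("fix.npy"); p[3]=13.3; a=p[2]
w=lambda P:np.array([p[0]+P[0]*np.cos(a)-P[1]*np.sin(a),p[1]+P[0]*np.sin(a)+P[1]*np.cos(a),p[3]+P[2]])
s=bot.state(); print(s["ee_pos"])
print("P",proj(K,R,t,w((0,-83,219))),"tcp",proj(K,R,t,s["ee_pos"]))
save("s2",cv2.resize(im[180:360,240:440],None,fx=3,fy=3,interpolation=cv2.INTER_CUBIC))
d=np.array(s["ee_pos"])-p[[0,1,3]]; print("fix",d[0]*np.cos(a)+d[1]*np.sin(a),-d[0]*np.sin(a)+d[1]*np.cos(a),d[2])
E
```

```text
[ 502.17039456 -101.07747379  250.60168099]
P [[351.23543153 284.70122581]] tcp [[350.2225121  266.97888035]]
fix 0.03578332498252301 -45.156181112150904 237.30168099105416
```

View pics/s2.png

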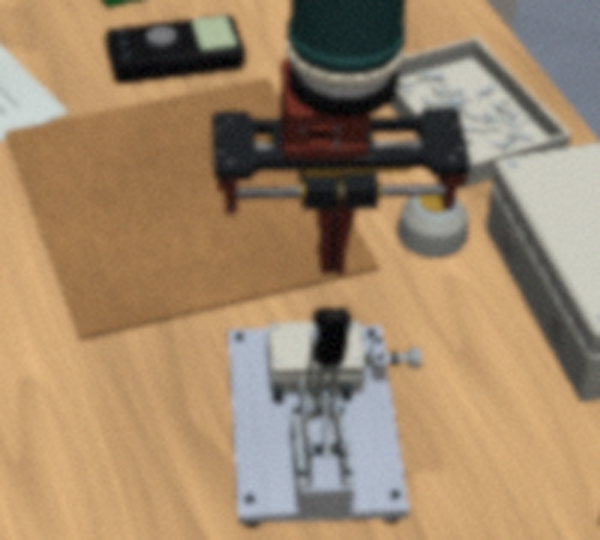

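The handle top is at crop (332,312), which matches the predicted press point (333,314). The fingertips are beyond it at (333,270), and the box is in the nest behind. Now I begin pushing the handle.

Emit:
move_arm([
  [[-2.7,-9.1,-9,0,0,0,0],[-2.7,-9.1,-9,0,0,0,0],[-2.3,-7.7,-2,0,0,0,0],[-3,-10.1,-1,0,0,0,0],[-3,-10.1,-1,0,0,0,0],[-2.9,-9.6,-3.5,0,0,0,0],[0,0,0,0,0,0,0]],
])

```text
t: 26.4
ee_pos: [485.5, -157.3, 225.0]
ee_rot: [[0.286, 0.958, -0.0], [0.958, -0.286, -0.0], [-0.0, -0.0, -1.0]]
ft_force: [-0.7, -0.2, -0.4]
grip_width: 0.2
grasp_force: 0.0
```

Emit:
move_arm([
  [[-2.9,-9.6,-3.5,0,0,0,0],[-2.3,-7.7,-5.5,0,0,0,0],[-2.3,-7.7,-5.5,0,0,0,0],[-1.3,-4.3,-5.5,0,0,0,0],[-1.3,-4.3,-5.5,0,0,0,0],[0,0,0,0,0,0,0]],
])

```text
t: 27.15
ee_pos: [475.2, -190.3, 199.1]
ee_rot: [[0.285, 0.959, -0.001], [0.959, -0.285, -0.0], [-0.0, -0.001, -1.0]]
ft_force: [-0.7, -0.5, 0.5]
grip_width: 0.2
grasp_force: 0.0
```

Emit:
move_arm([
  [[-1.7,-5.8,-11,0,0,0,0],[-1.2,-3.8,-12,0,0,0,0],[-0.7,-2.4,-10.5,0,0,0,0],[-0.7,-2.4,-10.5,0,0,0,0]],
])

```text
t: 27.65
ee_pos: [471.3, -204.5, 154.8]
ee_rot: [[0.285, 0.959, -0.0], [0.959, -0.285, 0.0], [0.0, -0.0, -1.0]]
ft_force: [0.9, 3.1, 1.9]
grip_width: 0.1
grasp_force: 1.4
```

Emit:
move_arm([
  [[-0.4,-1.3,-6,0,0,0,0],[-0.4,-1.3,-6,0,0,0,0]],
])

```text
t: 27.9
ee_pos: [470.5, -207.0, 143.6]
ee_rot: [[0.285, 0.959, -0.0], [0.959, -0.285, 0.0], [0.0, -0.0, -1.0]]
ft_force: [-0.2, 4.2, 7.4]
grip_width: 0.3
grasp_force: 4.1
```

Emit:
move_arm([
  [[-0.1,-0.5,-4,0,0,0,0],[-0.1,-0.5,-4,0,0,0,0],[-0.1,-0.5,-4,0,0,0,0]],
])

```text
t: 28.28
ee_pos: [470.1, -208.7, 132.1]
ee_rot: [[0.284, 0.959, -0.0], [0.959, -0.284, -0.001], [-0.001, -0.0, -1.0]]
ft_force: [-1.9, 3.2, 9.0]
grip_width: 0.4
grasp_force: 4.6
```

Emit:
move_arm([
  [[-0.1,-0.3,-4,0,0,0,0],[-0.1,-0.3,-4,0,0,0,0],[-0.1,-0.3,-4,0,0,0,0]],
])

```text
t: 28.65
ee_pos: [469.7, -209.8, 119.9]
ee_rot: [[0.284, 0.959, -0.0], [0.959, -0.284, -0.001], [-0.001, -0.0, -1.0]]
ft_force: [-1.6, 0.6, 4.8]
grip_width: 0.5
grasp_force: 2.8
```

Emit:
move_arm([
  [[0,0,-2,0,0,0,0],[0,0,-2,0,0,0,0],[0,0,0,0,0,0,0]],
])

```text
t: 29.02
ee_pos: [469.7, -209.8, 115.5]
ee_rot: [[0.284, 0.959, -0.001], [0.959, -0.284, -0.001], [-0.001, -0.0, -1.0]]
ft_force: [-1.3, -0.7, 1.8]
grip_width: 0.6
grasp_force: 1.0
```

Emit:
move_arm([
  [[0,0,-1.5,0,0,0,0],[0,0,-1.5,0,0,0,0],[0,0,0,0,0,0,0]],
])

```text
t: 29.4
ee_pos: [470.1, -209.4, 112.5]
ee_rot: [[0.285, 0.959, 0.0], [0.959, -0.285, 0.0], [0.0, 0.0, -1.0]]
ft_force: [-0.8, 0.0, 1.0]
grip_width: 0.3
grasp_force: 0.6
```

Emit:
move_arm([
  [[0,0,-1,0,0,0,0],[0,0,0,0,0,0,0]],
])

```text
t: 29.65
ee_pos: [470.1, -209.3, 111.5]
ee_rot: [[0.285, 0.959, 0.0], [0.959, -0.285, 0.0], [0.0, 0.0, -1.0]]
ft_force: [-0.4, -0.7, 0.8]
grip_width: 0.4
grasp_force: 0.5
```

Emit:
move_arm([
  [[0,0,-1,0,0,0,0],[0,0,0,0,0,0,0]],
])

```text
t: 29.9
ee_pos: [470.1, -209.2, 110.5]
ee_rot: [[0.285, 0.959, 0.0], [0.959, -0.285, 0.0], [0.0, 0.0, -1.0]]
ft_force: [-0.2, -0.4, 0.6]
grip_width: 0.5
grasp_force: 0.4
```

Emit:
move_arm([
  [[0,0,-1,0,0,0,0],[0,0,0,0,0,0,0]],
])

```text
t: 30.15
ee_pos: [469.9, -209.1, 109.5]
ee_rot: [[0.285, 0.959, -0.0], [0.959, -0.285, 0.0], [0.0, -0.0, -1.0]]
ft_force: [0.5, 0.7, -0.2]
grip_width: 0.7
grasp_force: 0.2
```

Emit:
move_arm([
  [[0,0,-1,0,0,0,0],[0,0,0,0,0,0,0]],
])

```text
t: 30.4
ee_pos: [469.9, -209.2, 109.0]
ee_rot: [[0.285, 0.959, -0.0], [0.959, -0.285, 0.0], [0.0, -0.0, -1.0]]
ft_force: [-1.0, 1.2, 4.2]
grip_width: 0.4
grasp_force: 2.6
```

Emit:
move_arm([
  [[0,0,-1,0,0,0,0],[0,0,0,0,0,0,0]],
])

```text
t: 30.65
ee_pos: [470.0, -209.2, 108.6]
ee_rot: [[0.285, 0.959, 0.0], [0.959, -0.285, 0.0], [0.0, 0.0, -1.0]]
ft_force: [-2.7, 0.1, 12.1]
grip_width: 0.5
grasp_force: 5.9
```

Emit:
move_arm([
  [[0,0,-0.8,0,0,0,0],[0,0,0,0,0,0,0]],
])

```text
t: 30.9
ee_pos: [470.0, -209.3, 108.3]
ee_rot: [[0.285, 0.959, 0.0], [0.959, -0.285, -0.0], [-0.0, 0.0, -1.0]]
ft_force: [-3.8, 2.0, 17.6]
grip_width: 0.5
grasp_force: 8.6
```

Emit:
move_arm([
  [[0,0,3,0,0,0,0],[0,0,20,0,0,0,0],[0,0,40,0,0,0,0],[0,0,40,0,0,0,0],[-10,-35,30,0,0,0,0],[-10,-35,10,0,0,0,0],[0,0,0,0,0,0,0],[0,0,0,0,0,0,0]],
])

```text
t: 31.9
ee_pos: [449.4, -278.4, 249.0]
ee_rot: [[0.285, 0.958, -0.001], [0.958, -0.285, 0.002], [0.001, -0.002, -1.0]]
ft_force: [-0.0, 0.5, -0.3]
grip_width: 0.3
grasp_force: 0.0
```

```bash
python3 - <<'E'
from h import *
im,K,R,t=cam("side"); a=cv2.resize(im[240:370,290:420],None,fx=4,fy=4,interpolation=cv2.INTER_CUBIC)[:,:400]
im2,*_=cam("top"); b=cv2.resize(im2[200:270,320:410],(400,311),interpolation=cv2.INTER_CUBIC)
b=np.vstack([b,np.zeros((520-311,400,3),np.uint8)]); save("fin",np.hstack([a,b])); print(bot.state()["ft_force"])
p=np.load("fix.npy"); p[3]=13.3; g=p[2]
w=lambda P:np.array([p[0]+P[0]*np.cos(g)-P[1]*np.sin(g),p[1]+P[0]*np.sin(g)+P[1]*np.cos(g),p[3]+P[2]])
print((proj(K,R,t,np.array([w((0,-167,96)),w((0,-182,96)),w((0,50,75))]))-[290,240])*4)
E
```

```text
[ 0.15287347  0.70559437 -0.19466644]
[[247.24220368 438.55948415]
 [249.51719239 460.2622027 ]
 [217.26882929 187.53386046]]
```

View pics/fin.png

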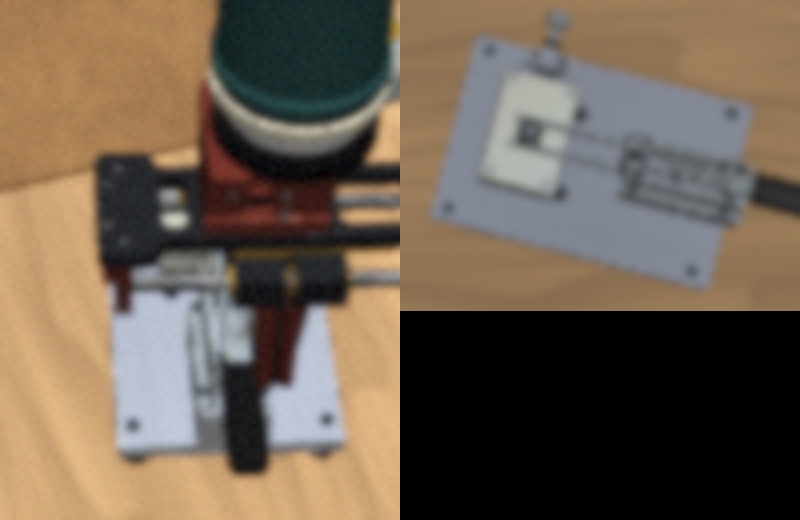

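The clamp is shut. The handle's free end is at (250,467), against a predicted 249,460 on the stop. The pad is on the lid at (530,131), and the box is at both pins (581,113 and 560,193) and at the screw. The robot is clear, so I hand in.

```bash
python3 -c "
from bench import job
print(job.hand_in())"
```

```text
the job is handed in; nothing more can be done
None
```

The box stands lid up in the nest against both pins (last pressed at about 9 N) and the stop screw (felt at about 6 N), the clamp is shut on its stop (18 N at most), and the job was handed in at about 32 s with the robot touching nothing.

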